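# Stage the check weights for a balance linearity test

## Robot

A 7-joint arm with a two-finger parallel gripper is mounted at the origin on the work surface. World frame = base frame: x ahead of the robot, y to its left, z up, the work surface at z = 0. Lengths are in m, angles in rad, forces in N, time in s.
With the tool pointing down it reaches from about 0.35 to 0.9 m from the base axis. Payload 8.1 kg.
Tool frame: the origin (TCP) lies on the centre line of the jaws, within the pads' length; the fingertips stand 19 mm ahead of it and the grasp point (between the pads) is the TCP (arm.tip_reach is the distance from the TCP to the fingertips, in m); z points along the fingers, y is the line along which they close (so a half turn about z gives the same grasp; the last joint's range is limited). The gripper opens to 92 mm and grips with 3 to 60 N. Pads are 19 mm wide; open, the fingers measure 130 mm over their backs; the gripper's body (75 mm by 190 mm) begins 47 mm behind the grasp point.
Start: joints at [-1.208, 0.434, 0.025, 1.573, -0.012, 1.134, -0.075], TCP at [0.281, 0.558, 0.246] pointing down, gripper open.
Joint ranges: [-2.62, 2.62], [-0.44, 2.09], [-1.27, 1.32], [0.08, 2.57], [-1.32, 4.46], [0.12, 2], [-2.74, 2.74]. Speed limits (rad/s): [2.22, 2.22, 3.01, 3.01, 3.14, 3.14, 3.14].

## Interface

Orientations are given as a rotation vector (axis times angle).
In Python, from cell import arm gives the robot as it stands.
- The arm moves only by the tool arm_command, never from a script. Its argument "targets" is a list that holds one entry, the list of rows, each a list of 6 numbers: the shift along the tool's x, y, z in m, then the turn, a rotation vector about the tool's x, y, z in rad. A call has 1 to 10 rows; each row shifts and turns the commanded pose from where the row before left it, along the tool's axes as they then stand; what a row does not reach is not made up. A row lasts 1/8 s, in which the tool goes at most 62.5 mm and 10.7 degrees, less where a joint would pass 70% of its speed; a pose out of reach is approached as far as the arm can. A call with a gripper value outside its range is refused whole. "jaw" is the finger opening in m, from 0 to 0.0918, set as the call begins (left out, the last holds). The fingers move at their own pace and stop on an object; "newtons" is the grip in N (left out, the last holds). Time passes only in rows, so rows that do not move let the fingers close. It gives the time, the measured TCP pose, the force, the opening and the grip force at its end, in the units of the state.
- arm.observe(): the state, without advancing time (a new reading comes with each control period).
- arm.get_image(name): name is "side" or "top"; returns a dict with "pixels" (420x560x3 uint8, red, green, blue), "z_map" (420x560 float32, m along the optical axis (not along the pixel's ray), 0 where there is no reading), "fx", "fy", "cx", "cy" (pixels), "xyz" and "rotation" of the camera in the world. Camera axes: x right, y down, z forward; pixel columns grow to the right and rows downward; lengths in m; the calibration is good to about 2 mm. A picture is of the moment at which its call begins.
- arm.sign_off(): hands the job in; it is judged then, once.
The state is a dict: "clock": time; "joints": joint angles; "dq": joint speeds; "joint_efforts": joint torques, N m; "position": TCP position; "ee_rot": TCP orientation; "force": force on the tool from outside, world axes, zero at the start; "ft_torque": the same for the moment, N m; "width": opening from 0.0 (shut) to 1.0 (fully open); "gripper_force": force on a finger pad.
Only numpy, scipy, OpenCV 4.12 (cv2) and the standard library are available. Lean on these libraries where they do the work, as an engineer would, in place of code of your own. Each camera call takes 0.05 s, during which the arm holds its last target. There are 200 camera calls.

## Task

Get the bench ready for a linearity check of the balance: stand the four steel check weights upright in the staging tray, one in the middle of each green baize disc, in order of size, with the smallest at the end nearest the balance and the largest at the far end. Set them down gently: do not drop a weight or tip one over.

Things in the scene. Friction and masses are not known exactly. Their poses are not given: they have to be found in the camera images.
- weight_50: 50 g check weight: polished steel, upright round cylinder 18 mm in diameter with a narrow neck and a round 11 mm knob on top; the plain cylinder is 20 mm high, 29 mm to the top of the knob. Loose, stands upright on the bench (z = 0). Origin: centre of its underside, z axis up; alike from every side.
- weight_100: 100 g check weight: polished steel, upright round cylinder 22 mm in diameter with a narrow neck and a round 14 mm knob on top; the plain cylinder is 27 mm high, 38 mm to the top of the knob. Loose, stands upright on the bench (z = 0). Origin: centre of its underside, z axis up; alike from every side.
- weight_200: 200 g check weight: polished steel, upright round cylinder 28 mm in diameter with a narrow neck and a round 17 mm knob on top; the plain cylinder is 34 mm high, 48 mm to the top of the knob. Loose, stands upright on the bench (z = 0). Origin: centre of its underside, z axis up; alike from every side.
- weight_500: 500 g check weight: polished steel, upright round cylinder 38 mm in diameter with a narrow neck and a round 23 mm knob on top; the plain cylinder is 46 mm high, 65 mm to the top of the knob. Loose, stands upright on the bench (z = 0). Origin: centre of its underside, z axis up; alike from every side.
- tray: Shallow aluminium staging tray, fixed on the bench, 90 mm (its x) by 360 mm (its y), with a 3 mm thick floor and a rim 2.5 mm thick that rises to 7 mm above the bench. Origin: centre of its underside, at bench height. Four green baize discs lie in one row along its y axis, at y = -127.5, -42.5, +42.5 and +127.5 mm.
- pad_a: One of the tray's four identical green baize discs, 56 mm in diameter, 2 mm thick, fixed; which place in the row has this name changes from start to start. Origin: centre of its underside, 3 mm above the bench, so that its top is 5 mm above the bench.
- pad_b: One of the tray's four identical green baize discs, 56 mm in diameter, 2 mm thick, fixed; which place in the row has this name changes from start to start. Origin: centre of its underside, 3 mm above the bench, so that its top is 5 mm above the bench.
- pad_c: One of the tray's four identical green baize discs, 56 mm in diameter, 2 mm thick, fixed; which place in the row has this name changes from start to start. Origin: centre of its underside, 3 mm above the bench, so that its top is 5 mm above the bench.
- pad_d: One of the tray's four identical green baize discs, 56 mm in diameter, 2 mm thick, fixed; which place in the row has this name changes from start to start. Origin: centre of its underside, 3 mm above the bench, so that its top is 5 mm above the bench.
- balance: Laboratory top-pan balance, cream casing 240 mm (x) by 170 mm (y), 68 mm high, with a round steel pan 132 mm across and a sloping display panel at the end towards the robot; fixed. It stands well beyond one end of the tray, to the left (+y) or the right (-y), with an open grey laptop on the other side. Origin: centre of its underside.
There are look-alikes about, which are no part of the job. What is shaped like the weight_200 but purple is not meant.

How it is judged:
By the outcome, as a careful person would: the job done as asked, in the order asked, and still so for the second after the job is handed in, with the robot touching nothing.
It also fails if it takes over 96 s, if anything falls off the work surface, if the arm or the gripper's body presses on something with over 40 N, if the wrist force passes 120 N, or if a joint passes its speed limit or range.

## Working session

There is one attempt and no reset: what is moved stays moved. The work goes in short steps, Python scripts to look and compute and a tool call to move; the robot and the scene stay as the last step left them, time stands still between calls to the robot, and variables do not carry over. Pictures are saved under pics/ and viewed, at most 14 in all, crops included, and the job is handed in when it is done.

Besides the shell and the picture viewer there is one more tool, called after ">>>" as name(argument=value, ...), one argument or row to a line, values as JSON. arm_command: Moves the arm, as the interface text tells. Its arguments: {"type":"object","properties":{"targets":{"type":"array","items":{"type":"array","items":{"type":"array","items":{"type":"number"}}}},"jaw":{"type":"number"},"newtons":{"type":"number"}},"required":["targets"]}

```bash
mkdir -p pics; ls
python3 - <<'E'
from cell import arm
import cv2,numpy as np
for n in("top","side"):
    d=arm.get_image(n); cv2.imwrite(f"pics/{n}0.png",cv2.cvtColor(d["pixels"],cv2.COLOR_RGB2BGR))
    np.savez(f"{n}0.npz",**d)
    print(n,d["fx"],d["fy"],d["cx"],d["cy"],d["xyz"],np.round(d["rotation"],3).tolist())
print(arm.observe())
E
```

```text
pics
top 423.3363531424007 423.3363531424007 275.63701582615516 208.33580593202703 [0.35469072 0.00992193 1.25789627] [-2.149, 2.096, -0.197]
side 465.74706022393957 465.74706022393957 279.0632810985976 206.85584786057396 [-0.08562682 -1.04363677  0.71673889] [-2.004, 0.612, -0.34]
{'clock': 0.1, 'joints': array([-1.20759093,  0.4351069 ,  0.02496092,  1.57398097, -0.01158963,
        1.13397831, -0.0750726 ]), 'dq': array([ 0.00048762, -0.00216362,  0.00179531, -0.0032959 , -0.00017374,
        0.00195313, -0.00017533]), 'joint_efforts': array([ 2.89022035e-03, -6.69127035e+01,  9.87754539e-01, -3.15142965e+01,
       -6.05169847e-02,  3.73253028e-02,  5.03588535e-05]), 'position': array([0.28056941, 0.5580248 , 0.24506183]), 'ee_rot': array([-7.25085414e-01, -3.05658262e+00,  2.06706607e-03]), 'force': array([ 0.48693036, -0.27879902,  0.28496915]), 'ft_torque': array([-0.03286235, -0.03500639,  0.03606813]), 'gripper_force': 0.0, 'width': 1.0008667737046453}
```

View pics/top0.png

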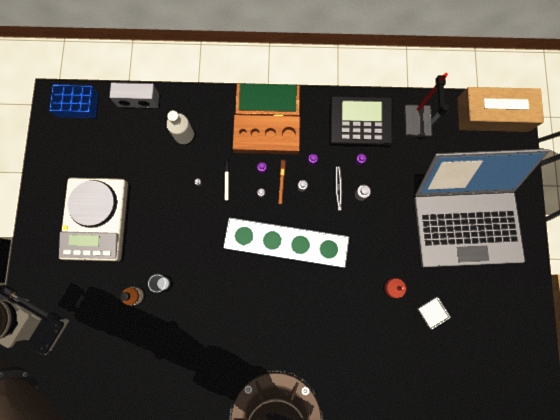

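View pics/side0.png

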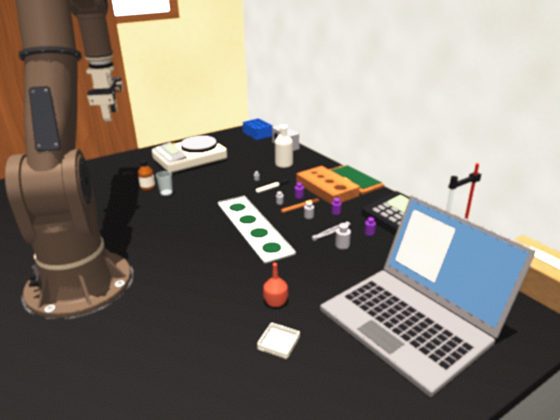

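The top view shows the tray at (287,242) with discs at (244,236), (272,240), (300,245) and (328,249), and the balance on the left (+y) at (93,215). The grey weights are at (198,182), (261,192), (303,185) and (363,192). The purple look-alikes, at (262,167), (313,158) and (361,158), are not meant. Next I measure positions and take an enlarged crop.

```bash
cat > h.py <<'E'
import numpy as np,cv2
from scipy.spatial.transform import Rotation as R
def world(d,u,v,z=None,h=None):
    r=np.stack([(u-d["cx"])/d["fx"],(v-d["cy"])/d["fy"],np.ones_like(u,float)],-1)
    w=r@R.from_rotvec(d["rotation"]).as_matrix().T; o=np.asarray(d["xyz"])
    s=z if z is not None else (h-o[2])/w[...,2]
    return o+w*np.asarray(s)[...,None]
def cloud(d):
    v,u=np.mgrid[:420,:560].astype(float); return world(d,u,v,z=d["z_map"])
E
python3 - <<'E'
from h import *
t=dict(np.load("top0.npz")); s=dict(np.load("side0.npz"))
P=cloud(t); px=t["pixels"]; hsv=cv2.cvtColor(px,cv2.COLOR_RGB2HSV)
g=cv2.inRange(hsv,(40,90,30),(90,255,200)); n,l,st,c=cv2.connectedComponentsWithStats(g)
for i in range(1,n):
    if 100<st[i,4]<800: print("disc",c[i].round(1),st[i,4],world(t,*map(np.float64,c[i]),h=np.float64(.005)).round(4))
for name,d,seeds in(("top",t,[(198,182),(261,192),(303,185),(363,192)]),("side",s,[(256,176),(279,198),(309,210),(343,237)])):
    Q=cloud(d); gray=cv2.cvtColor(d["pixels"],cv2.COLOR_RGB2HSV)
    for (u,v) in seeds:
        sub=np.s_[v-16:v+17,u-13:u+14]
        m=((gray[...,2]>50)&(gray[...,1]<70)); z=np.zeros_like(m); z[sub]=m[sub]
        n,l,st,c=cv2.connectedComponentsWithStats(z.astype(np.uint8))
        i=1+np.argmax(st[1:,4]); q=Q[l==i]; zt=np.percentile(q[:,2],97)
        k=q[q[:,2]>zt*.8]
        print(name,(u,v),st[i].tolist(),"ztop",zt.round(4),"c",np.median(q,0).round(4),"knob mean",k.mean(0).round(4), "mn/mx",q.min(0).round(3),q.max(0).round(3))
a=cv2.resize(px[140:265,180:380],(800,500),interpolation=cv2.INTER_CUBIC)
cv2.imwrite("pics/crop0.png",cv2.cvtColor(a,cv2.COLOR_RGB2BGR))
print("table z",np.median(P[260:280,200:300,2]))
E
```

```text
disc [243.6 235.4] 216 [0.5073 0.1081 0.005 ]
disc [271.8 239.9] 219 [0.4959 0.0236 0.005 ]
disc [300.1 244.4] 223 [ 0.4845 -0.0604  0.005 ]
disc [328.4 248.8] 224 [ 0.4736 -0.1445  0.005 ]
top (198, 182) [194, 178, 8, 8, 47] ztop 0.0312 c [0.6643 0.2524 0.0197] knob mean [0.6654 0.2526 0.0289] mn/mx [ 0.656  0.244 -0.004] [0.682 0.267 0.032]
top (261, 192) [257, 188, 9, 9, 64] ztop 0.0411 c [0.6355 0.0595 0.0265] knob mean [0.6353 0.0609 0.0381] mn/mx [ 0.625  0.048 -0.005] [0.655 0.073 0.042]
top (303, 185) [297, 179, 11, 13, 101] ztop 0.0505 c [ 0.6577 -0.0623  0.0338] knob mean [ 0.6589 -0.0626  0.0478] mn/mx [ 0.646 -0.079 -0.004] [ 0.686 -0.048  0.051]
top (363, 192) [355, 184, 16, 17, 199] ztop 0.0684 c [ 0.6377 -0.2377  0.0465] knob mean [ 0.6356 -0.2364  0.0857] mn/mx [ 0.355 -0.272 -0.004] [0.676 0.01  1.258]
side (256, 176) [255, 183, 15, 10, 103] ztop 0.0126 c [0.6371 0.1653 0.0032] knob mean [0.6044 0.1102 0.0436] mn/mx [-0.086 -1.044 -0.002] [0.68  0.203 0.717]
side (279, 198) [275, 190, 10, 16, 129] ztop 0.04 c [0.6317 0.0572 0.0077] knob mean [ 0.5218 -0.1122  0.1424] mn/mx [-0.086 -1.044 -0.003] [0.685 0.136 0.717]
side (309, 210) [303, 202, 12, 18, 185] ztop 0.0477 c [ 0.6544 -0.0685  0.0162] knob mean [ 0.6552 -0.0667  0.0456] mn/mx [ 0.642 -0.081 -0.003] [0.716 0.001 0.051]
side (343, 237) [330, 221, 22, 29, 474] ztop 0.0656 c [ 0.6369 -0.2458  0.0181] knob mean [ 0.6246 -0.2591  0.0736] mn/mx [-0.086 -1.044 -0.002] [ 0.738 -0.145  0.717]
table z 0.0005534333821902715
```

View pics/crop0.png

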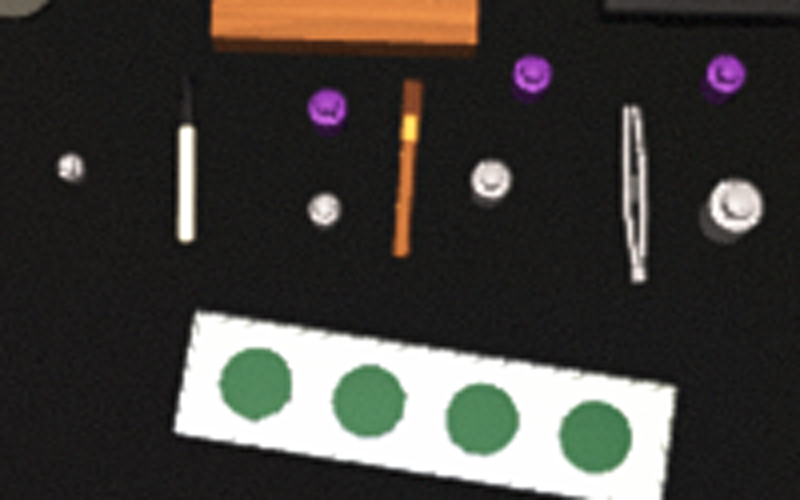

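The crop shows four steel weights, left to right at crop (70,167), (324,209), (491,180) and (736,206). Their measured tops are 31, 41, 50 and 68 mm, so they are 50, 100, 200 and 500. The three purple ones are look-alikes, and there are only four steel pieces. First I align the jaws with world y.

>>> arm_command(
  targets=[
    [[0,0,0,0,0,-0.155],[0,0,0,0,0,-0.155],[0,0,0,0,0,-0.156],[0,0,0,0,0,0],[0,0,0,0,0,0]],
  ],
  jaw=0.05,
  newtons=20,
)

```text
clock: 0.72
position: [0.2808, 0.5583, 0.2455]
ee_rot: [-0.006, -3.141, 0.001]
force: [0.2, -0.4, 0.4]
width: 0.554
gripper_force: 0.0
```

```bash
cat > go.py <<'E'
import sys; from h import *; from cell import arm
s=arm.observe(); M=R.from_rotvec(s["ee_rot"])
g=np.array(list(map(float,sys.argv[1:4])))
print("clock",round(s["clock"],2),"pos",s["position"].round(4),"F",s["force"].round(1),"w",round(s["width"]*91.8,1))
print("tool delta",M.inv().apply(g-s["position"]).round(4))
W=R.from_matrix([[-1,0,0],[0,1,0],[0,0,-1]])
print("turn",(M.inv()*W).as_rotvec().round(4))
E
python3 go.py .665 .2525 .15
python3 - <<'E'
from h import *
t=dict(np.load("top0.npz")); Q=cloud(t)
for u,v,a,b in((198,182,.022,.035),(261,192,.03,.045),(303,185,.039,.055),(363,192,.053,.075)):
    q=Q[v-12:v+13,u-12:u+13].reshape(-1,3); k=q[(q[:,2]>a)&(q[:,2]<b)]; lo=q[(q[:,2]>.010)&(q[:,2]<b)]
    print(len(k),k.mean(0).round(4),((k.min(0)+k.max(0))/2).round(4),"all",((lo.min(0)+lo.max(0))/2).round(4))
E
```

```text
clock 0.72 pos [0.2808 0.5583 0.2455] F [ 0.2 -0.4  0.4] w 50.9
tool delta [-0.3853 -0.3044  0.0955]
turn [-0.0004 -0.0002 -0.0035]
16 [0.6639 0.2524 0.0274] [0.6631 0.2524 0.0279] all [0.6645 0.252  0.0218]
20 [0.6351 0.06   0.0367] [0.6356 0.0592 0.0362] all [0.6352 0.061  0.0264]
30 [ 0.6584 -0.0627  0.0472] [ 0.6596 -0.0627  0.0453] all [ 0.6585 -0.0625  0.0314]
56 [ 0.6409 -0.2408  0.0642] [ 0.6424 -0.2414  0.0622] all [ 0.6412 -0.2406  0.0409]
```

>>> arm_command(
  targets=[
    [[-0.043,-0.034,0,0,0,0],[-0.043,-0.034,0,0,0,0],[-0.043,-0.034,0,0,0,0],[-0.043,-0.034,0,0,0,0],[-0.043,-0.034,0.015,0,0,0],[-0.043,-0.034,0.02,0,0,0],[-0.043,-0.034,0.02,0,0,0],[-0.043,-0.034,0.02,0,0,0],[-0.04,-0.033,0.02,0,0,0],[0,0,0,0,0,0]],
  ],
)

```text
clock: 1.98
position: [0.6673, 0.2471, 0.1481]
ee_rot: [-0.015, -3.14, 0.008]
force: [-0.0, -0.4, -0.5]
width: 0.545
gripper_force: 0.0
```

```bash
python3 go.py .664 .252 .022
```

```text
clock 1.98 pos [0.6673 0.2471 0.1481] F [-0.  -0.4 -0.5] w 50.1
tool delta [0.0032 0.0055 0.1261]
turn [-0.0049 -0.0012 -0.0098]
```

>>> arm_command(
  targets=[
    [[0.001,0.002,0.03,0,0,-0.004],[0,0,0.03,0,0,0],[0,0,0.02,0,0,0],[0,0,0,0,0,0],[0,0,0,0,0,0]],
  ],
)

```text
clock: 2.6
position: [0.6644, 0.256, 0.072]
ee_rot: [-0.006, 3.14, 0.001]
force: [0.8, 0.5, 0.2]
width: 0.54
gripper_force: 0.0
```

```bash
python3 go.py .664 .252 .022
python3 - <<'E'
from cell import arm
import cv2,numpy as np
d=arm.get_image("side"); cv2.imwrite("pics/s1.png",cv2.cvtColor(cv2.resize(d["pixels"][130:230,190:330],(700,500),interpolation=cv2.INTER_CUBIC),cv2.COLOR_RGB2BGR))
E
```

```text
clock 2.6 pos [0.6644 0.256  0.072 ] F [0.8 0.5 0.2] w 49.6
tool delta [ 0.0005 -0.004   0.05  ]
turn [0.0007 0.0015 0.0039]
```

View pics/s1.png

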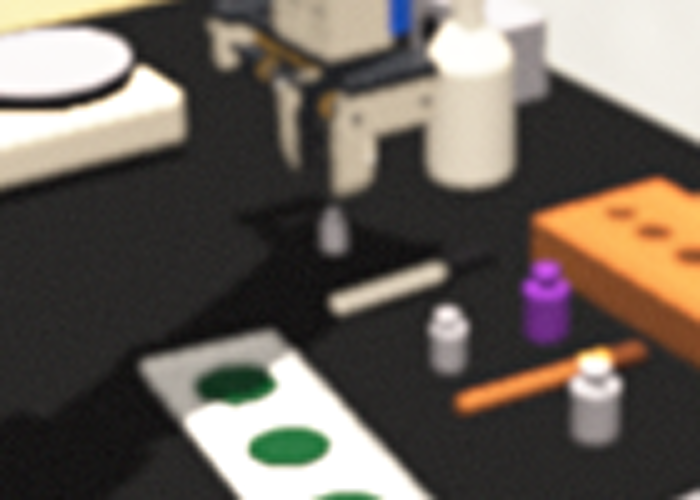

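The side view shows the jaws above and on either side of the 50 g weight at crop (332,232). I go down.

>>> arm_command(
  targets=[
    [[0,-0.004,0.02,0,0,0],[0,0,0.02,0,0,0],[0,0,0.009,0,0,0],[0,0,0,0,0,0],[0,0,0,0,0,0]],
  ],
)

```text
clock: 3.28
position: [0.6637, 0.2515, 0.0214]
ee_rot: [0.006, -3.141, -0.0]
force: [0.4, 0.2, 0.0]
width: 0.544
gripper_force: 0.0
```

```bash
python3 go.py .664 .252 .022
```

```text
clock 3.27 pos [0.6637 0.2515 0.0214] F [0.4 0.2 0. ] w 50.0
tool delta [-0.0003  0.0005 -0.0006]
turn [ 0.     -0.0003  0.0041]
```

>>> arm_command(
  targets=[
    [[0,0,0,0,0,0],[0,0,0,0,0,0],[0,0,0,0,0,0],[0,0,0,0,0,0],[0,0,0,0,0,0],[0,0,0,0,0,0],[0,0,0,0,0,0]],
  ],
  jaw=0.01,
  newtons=15,
)

```text
clock: 4.15
position: [0.6638, 0.2515, 0.0218]
ee_rot: [-0.006, 3.141, 0.0]
force: [0.3, -0.2, 0.6]
width: 0.188
gripper_force: 15.0
```

>>> arm_command(
  targets=[
    [[0,0,-0.03,0,0,0],[0,0,-0.03,0,0,0],[0.031,-0.029,0,0,0,0],[0.031,-0.029,0,0,0,0],[0.031,-0.029,0,0,0,0],[0.031,-0.029,0,0,0,0],[0.031,-0.028,0,0,0,0],[0,0,0,0,0,0],[0,0,0,0,0,0],[0,0,0,0,0,0]],
  ],
)

```text
clock: 5.4
position: [0.5103, 0.1078, 0.0818]
ee_rot: [-0.008, 3.141, 0.001]
force: [0.5, -0.1, -0.7]
width: 0.188
gripper_force: 15.0
```

```bash
python3 go.py .507 .108 .028;python3 - <<'E'
from cell import arm
import cv2,numpy as np
d=arm.get_image("side"); cv2.imwrite("pics/s2.png",cv2.cvtColor(cv2.resize(d["pixels"][140:240,180:320],(700,500),interpolation=cv2.INTER_CUBIC),cv2.COLOR_RGB2BGR))
E
```

```text
clock 5.4 pos [0.5103 0.1078 0.0818] F [ 0.5 -0.1 -0.7] w 17.2
tool delta [0.0034 0.0002 0.0538]
turn [0.0006 0.001  0.0051]
```

View pics/s2.png

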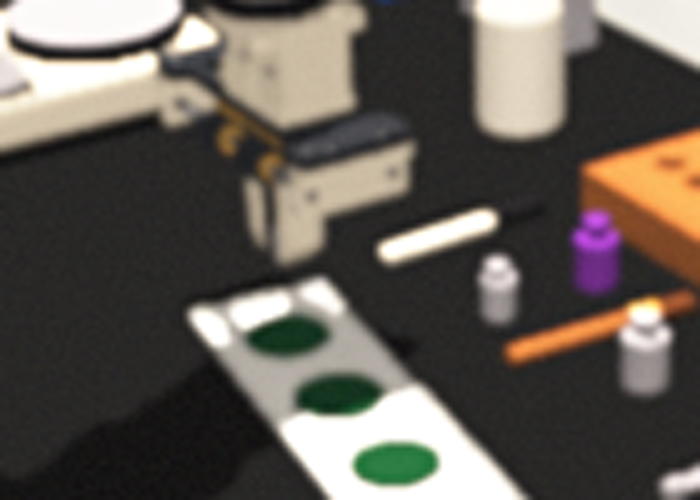

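The 50 g weight is lifted, hidden by the near finger at crop (300,220), and it is over disc 1 at (288,335). I lower it.

>>> arm_command(
  targets=[
    [[0.003,0,0.02,0,0,0],[0,0,0.02,0,0,0],[0,0,0.008,0,0,0],[0,0,0.003,0,0,0],[0,0,0,0,0,0],[0,0,0.001,0,0,0],[0,0,0.001,0,0,0],[0,0,0,0,0,0],[0,0,0,0,0,0]],
  ],
)

```text
clock: 6.58
position: [0.5064, 0.1068, 0.0288]
ee_rot: [-0.006, 3.141, 0.0]
force: [0.1, -0.9, -0.7]
width: 0.19
gripper_force: 15.0
```

```bash
python3 go.py .507 .108 .0272
```

```text
clock 6.58 pos [0.5064 0.1068 0.0288] F [ 0.1 -0.9 -0.7] w 17.5
tool delta [-0.0006  0.0012  0.0016]
turn [0.0001 0.0002 0.004 ]
```

>>> arm_command(
  targets=[
    [[-0.001,0.001,0.001,0,0,0],[0,0,0.0005,0,0,0],[0,0,0,0,0,0],[0,0,0,0,0,0]],
  ],
)

```text
clock: 7.08
position: [0.5074, 0.1078, 0.0272]
ee_rot: [0.006, -3.142, -0.0]
force: [-0.8, -0.1, -0.7]
width: 0.188
gripper_force: 15.0
```

>>> arm_command(
  targets=[
    [[0,0,0.0005,0,0,0],[0,0,0,0,0,0],[0,0,0,0,0,0]],
  ],
)

```text
clock: 7.45
position: [0.5074, 0.1078, 0.0267]
ee_rot: [0.006, -3.142, -0.0]
force: [0.4, -1.6, -0.9]
width: 0.189
gripper_force: 15.0
```

>>> arm_command(
  targets=[
    [[0,0,0,0,0,0],[0,0,0,0,0,0],[0,0,0,0,0,0],[0,0,0,0,0,0]],
  ],
  jaw=0.04,
)

```text
clock: 7.95
position: [0.5074, 0.1078, 0.0267]
ee_rot: [-0.006, 3.142, 0.0]
force: [0.8, 0.1, 0.2]
width: 0.434
gripper_force: 0.0
```

>>> arm_command(
  targets=[
    [[0,0,-0.02,0,0,0],[0,0,-0.03,0,0,0],[0,0,-0.04,0,0,0],[-0.02,-0.01,0,0,0,0],[-0.04,-0.015,0,0,0,0],[-0.04,-0.015,0,0,0,0],[-0.028,-0.008,0,0,0,0],[0,0,0,0,0,0],[0,0,0,0,0,0]],
  ],
  jaw=0.05,
)

```text
clock: 9.07
position: [0.6347, 0.0607, 0.1164]
ee_rot: [0.007, -3.14, -0.0]
force: [-0.0, -0.0, -0.5]
width: 0.546
gripper_force: 0.0
```

```bash
python3 go.py .6352 .060 .022
python3 - <<'E'
from cell import arm
import cv2,numpy as np
d=arm.get_image("side"); cv2.imwrite("pics/s3.png",cv2.cvtColor(cv2.resize(d["pixels"][140:240,190:330],(700,500),interpolation=cv2.INTER_CUBIC),cv2.COLOR_RGB2BGR))
E
```

```text
clock 9.07 pos [0.6347 0.0607 0.1164] F [-0.  -0.  -0.5] w 50.1
tool delta [-0.0006 -0.0007  0.0943]
turn [ 0.0002 -0.0012  0.0044]
```

View pics/s3.png

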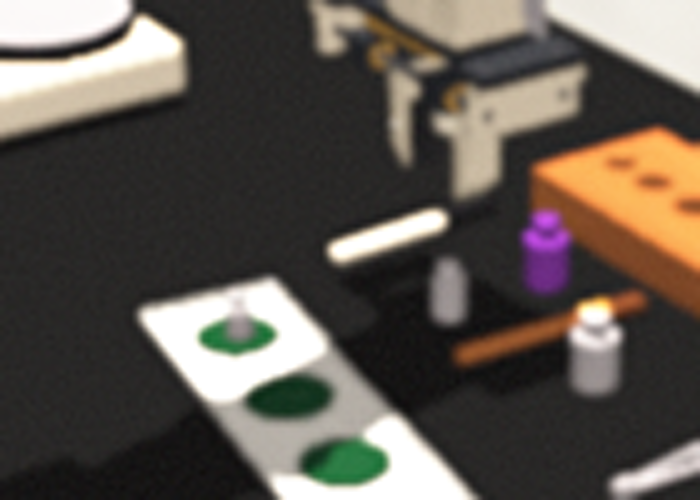

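The 50 g weight stands on disc 1 at crop (238,322). The gripper is over the 100 g weight at (450,292). I go down and grip.

>>> arm_command(
  targets=[
    [[-0.0005,-0.0005,0.04,0,0,0],[0,0,0.03,0,0,0],[0,0,0.015,0,0,0],[0,0,0.007,0,0,0],[0,0,0,0,0,0],[0,0,0,0,0,0]],
  ],
)

```text
clock: 9.88
position: [0.6368, 0.06, 0.0258]
ee_rot: [-0.007, 3.14, 0.0]
force: [-0.1, 1.0, 0.2]
width: 0.545
gripper_force: 0.0
```

>>> arm_command(
  targets=[
    [[0,0,0,0,0,0],[0,0,0,0,0,0],[0,0,0,0,0,0],[0,0,0,0,0,0],[0,0,0,0,0,0],[0,0,0,0,0,0]],
  ],
  jaw=0.01,
  newtons=18,
)

```text
clock: 10.62
position: [0.6361, 0.0599, 0.0249]
ee_rot: [-0.006, 3.141, 0.0]
force: [-0.5, -0.3, 2.5]
width: 0.23
gripper_force: 18.0
```

```bash
python3 go.py .4959 .0236 .08
```

```text
clock 10.62 pos [0.6361 0.0599 0.0249] F [-0.5 -0.3  2.5] w 21.1
tool delta [ 0.1404 -0.0357 -0.0552]
turn [0.0001 0.0002 0.0041]
```

>>> arm_command(
  targets=[
    [[0,0,-0.03,0,0,0],[0,0,-0.03,0,0,0],[0.035,-0.009,0,0,0,0],[0.035,-0.009,0,0,0,0],[0.035,-0.009,0,0,0,0],[0.035,-0.009,0,0,0,0],[0,0,0,0,0,0],[0,0,0,0,0,0],[0,0,0,0,0,0],[0,0,0,0,0,0]],
  ],
)

```text
clock: 11.88
position: [0.4969, 0.0235, 0.0846]
ee_rot: [-0.007, 3.141, 0.0]
force: [-0.5, -0.2, -1.7]
width: 0.234
gripper_force: 18.0
```

```bash
python3 go.py .4965 .0236 .03
```

```text
clock 11.88 pos [0.4969 0.0235 0.0846] F [-0.5 -0.2 -1.7] w 21.5
tool delta [0.0004 0.0001 0.0546]
turn [0.0001 0.0003 0.0045]
```

>>> arm_command(
  targets=[
    [[0,0,0.025,0,0,0],[0,0,0.015,0,0,0],[0,0,0.008,0,0,0],[0,0,0.004,0,0,0],[0,0,0.001,0,0,0],[0,0,0,0,0,0],[0,0,0,0,0,0],[0,0,0,0,0,0]],
  ],
)

```text
clock: 12.88
position: [0.4964, 0.0233, 0.032]
ee_rot: [-0.006, 3.141, 0.0]
force: [0.1, -0.4, -1.0]
width: 0.235
gripper_force: 18.0
```

>>> arm_command(
  targets=[
    [[0,0,0.001,0,0,0],[0,0,0.001,0,0,0],[0,0,0,0,0,0],[0,0,0,0,0,0]],
  ],
)

```text
clock: 13.38
position: [0.4962, 0.0233, 0.0298]
ee_rot: [-0.006, 3.142, 0.0]
force: [0.2, -0.3, 2.9]
width: 0.234
gripper_force: 18.0
```

Contact is felt at +3 N. I release, rise, and go over the 200 g weight.

>>> arm_command(
  targets=[
    [[0,0,0,0,0,0],[0,0,0,0,0,0],[0,0,0,0,0,0],[0,0,0,0,0,0]],
  ],
  jaw=0.045,
)

```text
clock: 13.88
position: [0.4962, 0.0233, 0.0297]
ee_rot: [-0.007, 3.142, 0.0]
force: [0.9, 0.8, 0.9]
width: 0.49
gripper_force: 0.0
```

>>> arm_command(
  targets=[
    [[0,0,-0.02,0,0,0],[0,0,-0.03,0,0,0],[0,0,-0.04,0,0,0],[-0.04,-0.021,0,0,0,0],[-0.041,-0.022,0,0,0,0],[-0.041,-0.022,0,0,0,0],[-0.041,-0.021,0,0,0,0],[0,0,0,0,0,0],[0,0,0,0,0,0]],
  ],
  jaw=0.056,
)

```text
clock: 15.0
position: [0.6589, -0.0617, 0.1192]
ee_rot: [0.007, -3.14, -0.001]
force: [-0.6, 0.4, -0.2]
width: 0.606
gripper_force: 0.0
```

```bash
python3 go.py .6585 -.0626 .028
python3 - <<'E'
from cell import arm
import cv2,numpy as np
d=arm.get_image("side"); cv2.imwrite("pics/s4.png",cv2.cvtColor(cv2.resize(d["pixels"][160:260,220:360],(700,500),interpolation=cv2.INTER_CUBIC),cv2.COLOR_RGB2BGR))
E
```

```text
clock 15.0 pos [ 0.6589 -0.0617  0.1192] F [-0.6  0.4 -0.2] w 55.6
tool delta [ 0.0003 -0.0009  0.0912]
turn [ 0.0004 -0.0013  0.0041]
```

View pics/s4.png

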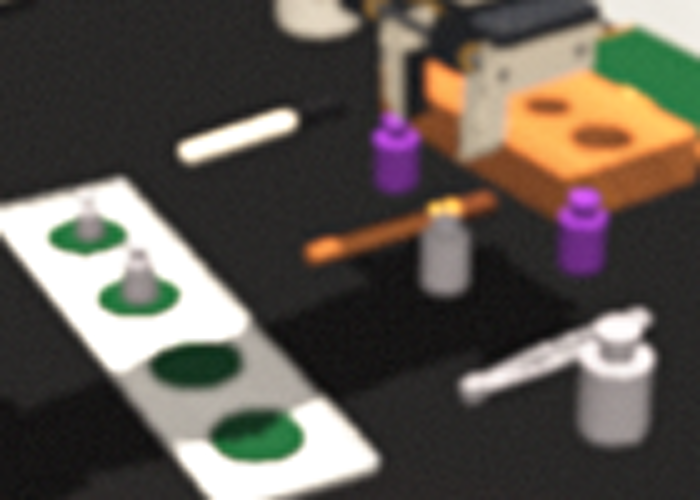

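The 50 g and 100 g weights stand on discs 1 and 2 at crop (88,222) and (138,280). The steel 200 g weight is at (445,255), below the jaws.

>>> arm_command(
  targets=[
    [[0,-0.001,0.04,0,0,0],[0,0,0.03,0,0,0],[0,0,0.015,0,0,0],[0,0,0.006,0,0,0],[0,0,0,0,0,0],[0,0,0,0,0,0],[0,0,0,0,0,0]],
  ],
)

```text
clock: 15.92
position: [0.6602, -0.0631, 0.0296]
ee_rot: [-0.006, 3.14, -0.0]
force: [0.8, -0.4, -0.9]
width: 0.608
gripper_force: 0.0
```

>>> arm_command(
  targets=[
    [[0,0,0,0,0,0],[0,0,0,0,0,0],[0,0,0,0,0,0],[0,0,0,0,0,0],[0,0,0,0,0,0],[0,0,0,0,0,0]],
  ],
  jaw=0.015,
  newtons=25,
)

```text
clock: 16.68
position: [0.6596, -0.0631, 0.0287]
ee_rot: [0.006, -3.142, -0.0]
force: [-0.4, 0.1, 0.3]
width: 0.294
gripper_force: 25.0
```

```bash
python3 go.py .4850 -.0604 .09
```

```text
clock 16.68 pos [ 0.6596 -0.0631  0.0287] F [-0.4  0.1  0.3] w 27.0
tool delta [ 0.1746  0.0034 -0.0612]
turn [ 0.     -0.      0.0041]
```

>>> arm_command(
  targets=[
    [[0,0,-0.03,0,0,0],[0,0,-0.03,0,0,0],[0.035,0.001,0,0,0,0],[0.035,0.001,0,0,0,0],[0.035,0.001,0,0,0,0],[0.035,0,0,0,0,0],[0.034,0,0,0,0,0],[0,0,0,0,0,0],[0,0,0,0,0,0],[0,0,0,0,0,0]],
  ],
)

```text
clock: 17.92
position: [0.4867, -0.0607, 0.0888]
ee_rot: [-0.007, 3.141, 0.0]
force: [-0.2, 0.5, -2.7]
width: 0.295
gripper_force: 25.0
```

```bash
python3 go.py .4853 -.0604 .0337
```

```text
clock 17.93 pos [ 0.4867 -0.0607  0.0888] F [-0.2  0.5 -2.7] w 27.1
tool delta [0.0014 0.0003 0.0551]
turn [0.     0.001  0.0043]
```

>>> arm_command(
  targets=[
    [[0.0005,0,0.025,0,0,0],[0,0,0.015,0,0,0],[0,0,0.008,0,0,0],[0,0,0.004,0,0,0],[0,0,0.001,0,0,0],[0,0,0,0,0,0],[0,0,0,0,0,0],[0,0,0,0,0,0]],
  ],
)

```text
clock: 18.92
position: [0.4852, -0.0608, 0.036]
ee_rot: [-0.006, 3.141, 0.0]
force: [-0.6, -0.2, -1.9]
width: 0.298
gripper_force: 25.0
```

>>> arm_command(
  targets=[
    [[0,0,0.001,0,0,0],[0,0,0.0005,0,0,0],[0,0,0,0,0,0],[0,0,0,0,0,0]],
  ],
)

```text
clock: 19.42
position: [0.4851, -0.0607, 0.0342]
ee_rot: [-0.006, 3.142, 0.0]
force: [-0.2, -0.2, -2.3]
width: 0.299
gripper_force: 25.0
```

>>> arm_command(
  targets=[
    [[0,0,0.0005,0,0,0],[0,0,0,0,0,0],[0,0,0,0,0,0]],
  ],
)

```text
clock: 19.8
position: [0.4851, -0.0608, 0.0337]
ee_rot: [0.006, -3.142, -0.0]
force: [0.2, 0.1, -2.8]
width: 0.302
gripper_force: 25.0
```

>>> arm_command(
  targets=[
    [[0,0,0.0005,0,0,0],[0,0,0,0,0,0],[0,0,0,0,0,0]],
  ],
)

```text
clock: 20.18
position: [0.4851, -0.0608, 0.0336]
ee_rot: [-0.006, 3.141, 0.0]
force: [-2.2, -0.4, 4.7]
width: 0.296
gripper_force: 25.0
```

Contact. I release, rise, and go over the 500 g weight.

>>> arm_command(
  targets=[
    [[0,0,0,0,0,0],[0,0,0,0,0,0],[0,0,0,0,0,0],[0,0,0,0,0,0]],
  ],
  jaw=0.05,
)

```text
clock: 20.68
position: [0.4851, -0.0608, 0.0332]
ee_rot: [-0.006, 3.142, 0.0]
force: [0.2, 0.1, 0.3]
width: 0.543
gripper_force: 0.0
```

>>> arm_command(
  targets=[
    [[0,0,-0.03,0,0,0],[0,0,-0.04,0,0,0],[0,0,-0.04,0,0,0],[-0.031,-0.036,0,0,0,0],[-0.031,-0.036,0,0,0,0],[-0.031,-0.036,0,0,0,0],[-0.031,-0.036,0,0,0,0],[-0.031,-0.036,0,0,0,0],[0,0,0,0,0,0],[0,0,0,0,0,0]],
  ],
  jaw=0.064,
)

```text
clock: 21.92
position: [0.6404, -0.2396, 0.1426]
ee_rot: [0.006, -3.14, -0.001]
force: [0.4, 0.6, 0.0]
width: 0.701
gripper_force: 0.0
```

```bash
python3 go.py .641 -.2408 .033
python3 - <<'E'
from cell import arm
import cv2,numpy as np
d=arm.get_image("side"); cv2.imwrite("pics/s5.png",cv2.cvtColor(cv2.resize(d["pixels"][160:280,220:388],(700,500),interpolation=cv2.INTER_CUBIC),cv2.COLOR_RGB2BGR))
E
```

```text
clock 21.93 pos [ 0.6404 -0.2396  0.1426] F [0.4 0.6 0. ] w 64.3
tool delta [-0.0008 -0.0013  0.1096]
turn [ 0.0009 -0.0011  0.0041]
```

View pics/s5.png

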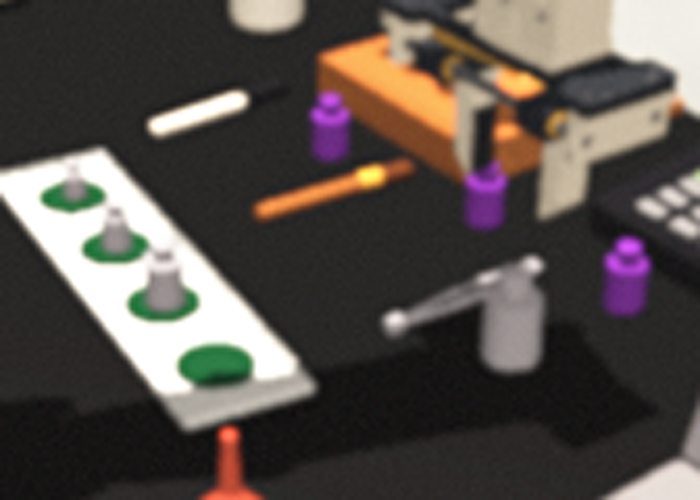

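Discs 1–3 are filled upright at crop (72,185), (115,235) and (163,285). The 500 g weight at (512,320) is under the open jaws.

>>> arm_command(
  targets=[
    [[0,-0.001,0.04,0,0,0],[0,0,0.04,0,0,0],[0,0,0.02,0,0,0],[0,0,0.007,0,0,0],[0,0,0,0,0,0],[0,0,0,0,0,0],[0,0,0,0,0,0]],
  ],
)

```text
clock: 22.85
position: [0.6415, -0.2414, 0.0374]
ee_rot: [-0.006, 3.14, -0.001]
force: [0.5, -0.2, -0.7]
width: 0.696
gripper_force: 0.0
```

>>> arm_command(
  targets=[
    [[0,0,0,0,0,0],[0,0,0,0,0,0],[0,0,0,0,0,0],[0,0,0,0,0,0],[0,0,0,0,0,0],[0,0,0,0,0,0]],
  ],
  jaw=0.025,
  newtons=40,
)

```text
clock: 23.6
position: [0.6408, -0.2413, 0.0363]
ee_rot: [-0.006, 3.141, -0.0]
force: [-0.7, -1.0, 0.5]
width: 0.404
gripper_force: 40.0
```

```bash
python3 go.py .4738 -.1445 .1
```

```text
clock 23.6 pos [ 0.6408 -0.2413  0.0363] F [-0.7 -1.   0.5] w 37.1
tool delta [ 0.1667  0.0975 -0.0638]
turn [-0.0001  0.0001  0.004 ]
```

>>> arm_command(
  targets=[
    [[0,0,-0.03,0,0,0],[0,0,-0.035,0,0,0],[0.033,0.019,0,0,0,0],[0.033,0.019,0,0,0,0],[0.033,0.019,0,0,0,0],[0.034,0.02,0,0,0,0],[0.034,0.02,0,0,0,0],[0,0,0,0,0,0],[0,0,0,0,0,0],[0,0,0,0,0,0]],
  ],
)

```text
clock: 24.85
position: [0.4742, -0.1452, 0.1012]
ee_rot: [-0.006, 3.141, -0.0]
force: [0.2, -0.6, -5.1]
width: 0.405
gripper_force: 40.0
```

```bash
python3 go.py .4736 -.1447 .0413
```

```text
clock 24.85 pos [ 0.4742 -0.1452  0.1012] F [ 0.2 -0.6 -5.1] w 37.2
tool delta [0.0006 0.0005 0.0599]
turn [-0.0002  0.0005  0.0039]
```

>>> arm_command(
  targets=[
    [[0,0,0.028,0,0,0],[0,0,0.015,0,0,0],[0,0,0.008,0,0,0],[0,0,0.004,0,0,0],[0,0,0.002,0,0,0],[0,0,0,0,0,0],[0,0,0,0,0,0],[0,0,0,0,0,0]],
  ],
)

```text
clock: 25.85
position: [0.4736, -0.1448, 0.0445]
ee_rot: [-0.006, 3.141, -0.0]
force: [-0.5, 0.3, -5.0]
width: 0.401
gripper_force: 40.0
```

>>> arm_command(
  targets=[
    [[0,0,0.001,0,0,0],[0,0,0.0005,0,0,0],[0,0,0,0,0,0],[0,0,0,0,0,0]],
  ],
)

```text
clock: 26.35
position: [0.4734, -0.1448, 0.0427]
ee_rot: [0.006, -3.142, -0.0]
force: [0.2, -0.5, -4.7]
width: 0.403
gripper_force: 40.0
```

>>> arm_command(
  targets=[
    [[0,0,0.001,0,0,0],[0,0,0.0003,0,0,0],[0,0,0,0,0,0],[0,0,0,0,0,0]],
  ],
)

```text
clock: 26.85
position: [0.4735, -0.1448, 0.0414]
ee_rot: [-0.007, 3.142, 0.0]
force: [0.5, -0.4, -4.1]
width: 0.404
gripper_force: 40.0
```

>>> arm_command(
  targets=[
    [[0,0,0.0005,0,0,0],[0,0,0,0,0,0],[0,0,0,0,0,0]],
  ],
)

```text
clock: 27.22
position: [0.4735, -0.1449, 0.0411]
ee_rot: [-0.006, 3.141, -0.0]
force: [-2.5, 1.1, 2.7]
width: 0.408
gripper_force: 40.0
```

Contact. I release and back away.

>>> arm_command(
  targets=[
    [[0,0,0,0,0,0],[0,0,0,0,0,0],[0,0,0,0,0,0],[0,0,0,0,0,0]],
  ],
  jaw=0.06,
)

```text
clock: 27.72
position: [0.4735, -0.1448, 0.0409]
ee_rot: [-0.006, 3.141, -0.0]
force: [-0.3, 0.0, 0.0]
width: 0.654
gripper_force: 0.0
```

>>> arm_command(
  targets=[
    [[0,0,-0.03,0,0,0],[0,0,-0.04,0,0,0],[0,0,-0.05,0,0,0],[0,-0.04,-0.05,0,0,0],[0,-0.05,0,0,0,0],[0,-0.05,0,0,0,0],[0,-0.05,0,0,0,0],[0,-0.05,0,0,0,0],[0,0,0,0,0,0],[0,0,0,0,0,0]],
  ],
)

```text
clock: 28.98
position: [0.4743, -0.3833, 0.2093]
ee_rot: [0.006, -3.141, -0.001]
force: [0.5, 0.4, 0.7]
width: 0.656
gripper_force: 0.0
```

Run:
```python
from cell import arm
from h import *
s=arm.get_image("side"); d=arm.get_image("top"); Q=cloud(d)
for u,v,a,b in((243,234,.027,.04),(271,238,.035,.05),(300,242,.044,.06),(329,246,.058,.08)):
    q=Q[v-11:v+12,u-11:u+12].reshape(-1,3); k=q[(q[:,2]>a)&(q[:,2]<b)]; lo=q[(q[:,2]>.015)&(q[:,2]<b)]
    print(len(k),k.mean(0).round(4),"all",((lo.min(0)+lo.max(0))/2).round(4))
f=lambda i:cv2.resize(i,(560,300),interpolation=cv2.INTER_CUBIC)
o=np.vstack([f(d["pixels"][205:280,215:355]),f(s["pixels"][185:272,205:367])])
cv2.imwrite("pics/end.png",cv2.cvtColor(o,cv2.COLOR_RGB2BGR))
```

```text
15 [0.5088 0.1068 0.0321] all [0.5078 0.1068 0.0266]
25 [0.4958 0.0231 0.0408] all [0.4951 0.0229 0.0334]
27 [ 0.4847 -0.0609  0.0521] all [ 0.4844 -0.0599  0.0381]
55 [ 0.4739 -0.144   0.0699] all [ 0.4737 -0.1446  0.0459]
```

View pics/end.png

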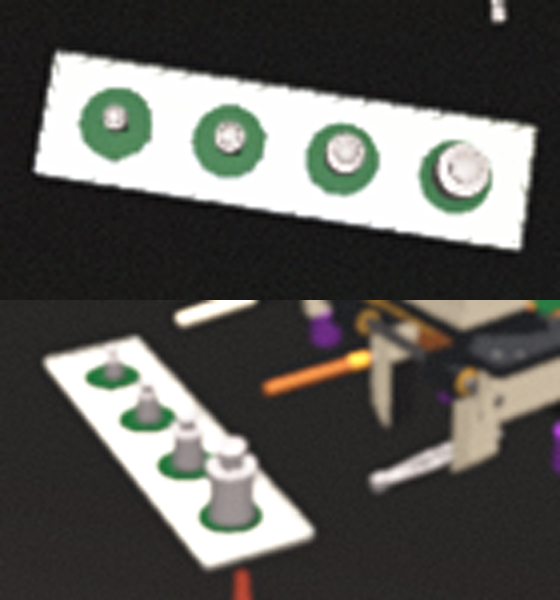

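All four weights stand upright, within about 1.5 mm of the disc centres: top crop (115,117), (230,137), (345,152) and (463,168), smallest at the balance end. The gripper is clear.

```bash
python3 -c "
from cell import arm
print(arm.sign_off())"
```

```text
the job is handed in; nothing more can be done
None
```

The four steel check weights (50, 100, 200 and 500 g) stand upright on the tray's discs, smallest nearest the balance, each measured within about 1.5 mm of its disc's centre; the job was handed in at about 29 s of the 96 s allowed, but the sign-off returned no verdict.

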